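# Slide the well plate into the low plate reader

### The job

Push the lidded well plate across the bench, into the reader's lane and under its low bridge, until its leading short edge is fully home against the stop and it sits square to it. Only push with the fingertips: keep the plate flat on the bench, never lifting or tipping it. Do not bump the reader with the robot, leave the other things where they stand, and let go at the end.

Things in the scene. Friction and masses are not known exactly. Their poses are not given: they have to be found in the camera images.
- plate: lidded 24-well plate: flat white closed slab 128 (its x) by 86 (its y) by 16 mm high, 24 round grey spots on top, about 0.12 kg, loose on the bench before the reader's mouth. Origin: centre of the underside. Slides easily (about 1 N), same after a half turn. Starts up to about 35 mm beside the lane's line and 0.3 rad askew, its centre 170 to 215 mm before the reader's origin
- reader: plate reader fixed to the bench: white bridge 80 mm deep (its x), 134 wide (its y), top 54 mm high, on two side feet. Lane below: bare bench along the reader's x, 94 mm wide, 20 mm headroom. Origin: on the bench under the bridge's middle. The plate enters at the -x side moving to +x, long side along the lane; home, its centre is at x = -11 mm, y = 0
- stop (a point): middle of the stop's face (low aluminium bar behind the bridge, 12 mm high), which the plate's leading short edge must touch; reader x = 53 mm, 8 mm above the bench, axes as the reader's. With the plate home its rear 35 mm still sticks out in front of the bridge, so no finger need go under it
- mouth (a point): middle of the lane's entrance at the bridge's front face; reader x = -40 mm, 10 mm above the bench, axes as the reader's. Two low aluminium guide strips (14 mm high) flare out from it by 30 degrees, from x = -40 to -66 mm, to about 119 mm between their tips
- tube_rack: loose grey rack full of capped sample tubes, 94 (x) by 138 (y) by 80 mm high, a bystander beyond the reader; origin: centre of the underside
- bottle: loose amber bottle, 60 mm in diameter, 130 mm high, a bystander; origin: centre of the underside
- jar: loose small clear jar, 48 mm in diameter, 50 mm high, a bystander; origin: centre of the underside
There are look-alikes about, which are no part of the job. Of the things that look like the plate, the largest one is meant.

How it is judged:
On the way:
1. the plate's leading edge is under the bridge, the plate lying flat (x of plate in the frame of reader above -0.09 m and y of plate in the frame of reader between -0.012 and 0.012 m and height (world z) of plate below 0.004 m), for 0.05 s.
At the end, for the whole second after the job is handed in: The plate lies flat and still in the lane under the bridge, its leading edge within 4.5 mm of the stop, its centre within 6 mm of the lane's middle and square to the lane within 0.05 rad (x of plate in the frame of reader between -0.0155 and -0.006 m and y of plate in the frame of reader between -0.006 and 0.006 m and angle between the x axis of plate and the x axis of reader, either way round below 0.05 rad and height (world z) of plate below 0.003 m and angle between plate's own z axis and vertical below 0.03 rad and linear speed of plate below 0.01 m/s); the robot touches nothing.
It fails at once if the plate is lifted (underside centre more than 5 mm off the bench) (height (world z) of plate above 0.005 m).
It fails at once if the plate is tipped by more than 0.1 rad (angle between plate's own z axis and vertical above 0.1 rad).
It fails at once if the robot bumps the reader (more than 5 N) (contact force between any of the fingers, the arm and reader above 5 N).
It fails at once if the rack, bottle or jar is moved by more than 15 mm (distance of any of tube_rack, bottle, jar from where it was at the start of the episode above 0.015 m).
It also fails if it takes over 64 s, if anything falls off the work surface, if the arm or the gripper's body presses on something with over 40 N, if the wrist force passes 120 N, or if a joint passes its speed limit or range.

### The arm

A 7-joint arm with a two-finger parallel gripper is mounted at the origin on the work surface. World frame = base frame: x ahead of the robot, y to its left, z up, the work surface at z = 0. Lengths are in m, angles in rad, forces in N, time in s.
With the tool pointing down it reaches from about 0.4 to 0.925 m from the base axis. Payload 5.6 kg.
Tool frame: the origin (TCP) lies where the fingers leave the gripper's body, on its centre line; the fingertips stand ahead of it and the grasp point (between the pads) lies 54 mm ahead of it (env.tips_ahead is the z of the fingertips in the tool frame, in m); z points along the fingers, y is the line along which they close (so a half turn about z gives the same grasp; the last joint's range is limited). The gripper opens to 85 mm and grips with 20 to 120 N. Pads are 22 mm wide; open, the fingers measure 114 mm over their backs; the gripper's body (76 mm by 85 mm) begins 54 mm behind the grasp point. The pads swing forward as they close: fully open they stand 13 mm farther back than shut.
Start: joints at [-1.297, 0.468, -0.012, 1.603, 0.006, 1.071, -0.056], TCP at [0.203, 0.618, 0.304] pointing down, gripper open.
Joint ranges: [-2.53, 2.53], [-0.31, 2.02], [-1.57, 1.55], [0.28, 2.44], [-1.29, 4.43], [0.15, 1.84], [-2.92, 2.92]. Speed limits (rad/s): [2.57, 2.57, 3.14, 3.14, 3.14, 3.14, 3.14].

### API

Orientations are given as a unit quaternion [x, y, z, w].
In Python, from station import env gives the robot as it stands.
- The arm moves only by the tool arm_command, never from a script. Its argument "moves" is a list of rows, each an object of numbers: "grip": the closure, from -1 (fully open) to 1 (shut), so that 0 is half open; "dx", "dy", "dz": the shift along the tool's x, y, z in m; "wx", "wy", "wz": the turn, a rotation vector about the tool's x, y, z in rad. In form: [{"grip": .., "dx": .., "dy": .., "dz": .., "wx": .., "wy": .., "wz": ..}, ...]. A call has 1 to 20 rows; each row shifts and turns the commanded pose from where the row before left it, along the tool's axes as they then stand; what a row does not reach is not made up. A row lasts 1/10 s, in which the tool goes at most 50 mm and 8.59 degrees, less where a joint would pass 70% of its speed; a pose out of reach is approached as far as the arm can. A call is refused whole if a number of a shift passes 0.05 or a number of a turn 0.15, either way. A call with a gripper value outside its range is refused whole. The fingers move at their own pace and stop on an object; the grip force is fixed at half the most. Time passes only in rows, so rows that do not move let the fingers close. It gives the time, the measured TCP pose, the force, the opening and the grip force at its end, in the units of the state.
- env.sense(): the state, without advancing time (a new reading comes with each control period).
- env.grab_frame(name): name is "scene" or "top" or "wrist"; returns a dict with "image" (480x640x3 uint8, blue, green, red), "vfov" (degrees; the focal length in pixels is half the picture's height over the tangent of half this angle, whatever the lens; pixels are square), "cx", "cy" (the principal point, pixels), "k1" (the pictures are not rectified: a ray, as slopes to the right and down, at radius r is drawn at 1 + k1 r^2 times it, then the intrinsics apply), "pose" (4x4, takes a point from camera to world coordinates). Camera axes: x right, y up, looking along -z (the intrinsics and any distortion apply to the point x, -y, -z); pixel columns grow to the right and rows downward; lengths in m; the calibration is good to about 2 mm. A picture is of the moment at which its call begins. There is no depth.
- env.close_job(): hands the job in; it is judged then, once.
The state is a dict: "t": time; "joint_pos": joint angles; "joint_velocities": joint speeds; "joint_torque": joint torques, N m; "position": TCP position; "eef_rot": TCP orientation; "force": force on the tool from outside, world axes, zero at the start; "wrist_torque": the same for the moment, N m; "opening": opening from 0.0 (shut) to 1.0 (fully open); "finger_force": force on a finger pad.
Only numpy, scipy, OpenCV 4.12 (cv2) and the standard library are available. Lean on these libraries where they do the work, as an engineer would, in place of code of your own. Each camera call takes 0.05 s, during which the arm holds its last target. There are 200 camera calls.

## Working session

There is one attempt and no reset: what is moved stays moved. The work goes in short steps, Python scripts to look and compute and a tool call to move; the robot and the scene stay as the last step left them, time stands still between calls to the robot, and variables do not carry over. Pictures are saved under pics/ and viewed, at most 10 in all, crops included, and the job is handed in when it is done.

Besides the shell and the picture viewer there is one more tool, called after "Call:" by a JSON object that holds its "op" and its "data", one argument or row to a line. arm_command: Moves the arm, as the interface text tells. Its arguments: {"type":"object","properties":{"moves":{"type":"array","items":{"type":"object","properties":{"grip":{"type":"number"},"dx":{"type":"number"},"dy":{"type":"number"},"dz":{"type":"number"},"wx":{"type":"number"},"wy":{"type":"number"},"wz":{"type":"number"}}}}},"required":["moves"]}

```bash
mkdir -p pics
cat > h.py <<'E'
import numpy as np,cv2
from station import env
def K(f):
    F=240/np.tan(np.radians(f["vfov"])/2); return F
def px2w(f,uv,z):
    F=K(f); out=[]
    for u,v in np.atleast_2d(uv):
        d=np.array([(u-f["cx"])/F,(v-f["cy"])/F]); s=d.copy()
        for _ in range(30): s=d/(1+f["k1"]*(s@s))
        r=f["pose"][:3,:3]@np.array([s[0],-s[1],-1]); o=f["pose"][:3,3]
        out.append(o+r*(z-o[2])/r[2])
    return np.array(out)
def w2px(f,p):
    F=K(f); out=[]
    for q in np.atleast_2d(p):
        c=f["pose"][:3,:3].T@(q-f["pose"][:3,3]); s=np.array([c[0],-c[1]])/-c[2]
        s=s*(1+f["k1"]*(s@s)); out.append([f["cx"]+F*s[0],f["cy"]+F*s[1]])
    return np.array(out)
E
python3 - <<'E'
from h import *
import pickle
for n in("top","scene"):
    f=env.grab_frame(n); cv2.imwrite(f"pics/{n}0.png",f["image"]); pickle.dump(f,open(n+"0.pkl","wb"))
    print(n,f["vfov"],f["cx"],f["cy"],f["k1"],f["pose"].round(3).tolist())
print(env.tips_ahead,env.sense())
E
```

```text
top 56.95152354905909 319.1408694136505 236.62921863140386 -0.10537033805065159 [[0.008, 0.994, -0.113, 0.453], [-1.0, 0.01, 0.017, -0.111], [0.018, 0.113, 0.993, 0.872], [0.0, 0.0, 0.0, 1.0]]
scene 43.118186322807034 314.0758822239062 238.07393359053214 0.070914989410454 [[0.637, -0.632, 0.442, 1.136], [0.771, 0.524, -0.362, -0.606], [-0.003, 0.571, 0.821, 1.143], [0.0, 0.0, 0.0, 1.0]]
0.0726 {'t': 0.1, 'joint_pos': array([-1.29699993,  0.46831895, -0.01158759,  1.60355406,  0.00600994,
        1.07139098, -0.0562733 ]), 'joint_velocities': array([-2.80293679e-05,  2.60989399e-04, -4.39944413e-04, -3.06466090e-03,
        6.08533201e-06,  7.48006885e-04,  9.64399607e-05]), 'joint_torque': array([ 9.18947771e-04, -5.33517122e+01,  2.15292291e-02, -2.51967412e+01,
        1.14637028e-02,  4.30521657e-03, -1.07302830e-05]), 'position': array([0.20243331, 0.61725933, 0.30300479]), 'eef_rot': array([ 1.57759547e-01,  9.87477217e-01, -8.16215157e-04, -6.31516594e-05]), 'force': array([-0.55492241,  0.07504654,  0.40074751]), 'wrist_torque': array([ 0.0133748 , -0.01226873, -0.01155583]), 'finger_force': 0.0, 'opening': 1.0039700749560219}
```

View pics/top0.png

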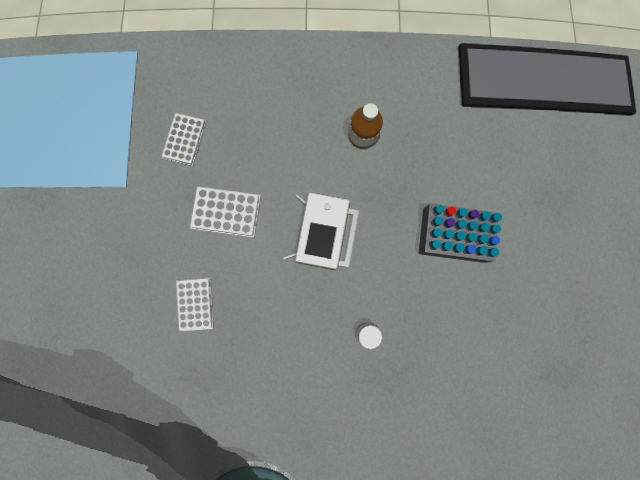

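View pics/scene0.png

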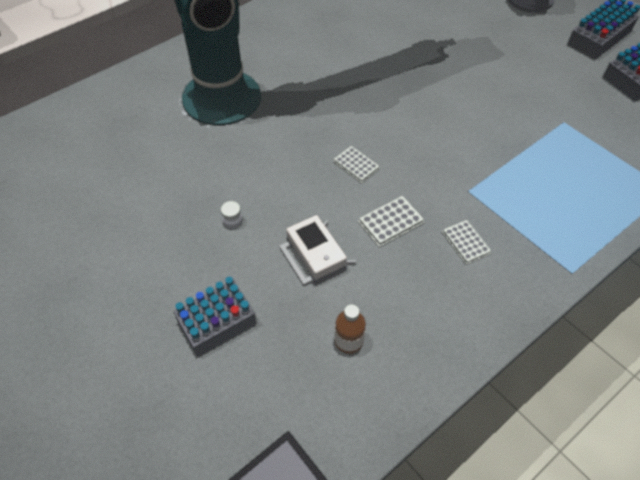

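The top view shows the plate at about (225,211), the reader at (322,231) with its stop on the right, and two smaller decoys at (184,139) and (195,305). I'll enlarge it to read the corners.

Run:
```python
import pickle,cv2
f=pickle.load(open("top0.pkl","rb"))
cv2.imwrite("pics/c1.png",cv2.resize(f["image"][175:285,180:370],None,fx=4.2,fy=4.2,interpolation=cv2.INTER_CUBIC))
```

```text
(no output)
```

View pics/c1.png

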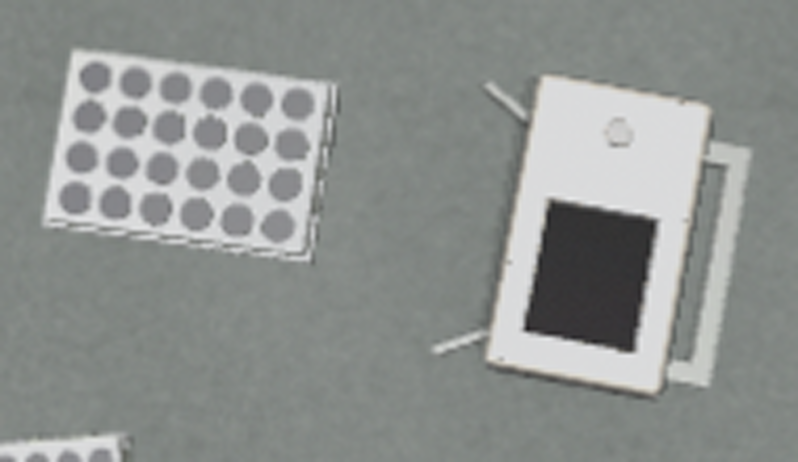

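```bash
cat > fr.py <<'E'
from h import *
import pickle
f=pickle.load(open("top0.pkl","rb"))
c=lambda L:[(180+(x+.5)/4.2-.5,175+(y+.5)/4.2-.5) for x,y in L]
def rect(P):  # corners TL,TR,BR,BL
    ax=(P[1]-P[0]+P[2]-P[3])[:2]; lens=[np.linalg.norm(P[i]-P[(i+1)%4])*1000 for i in range(4)]
    ay=(P[0]-P[3]+P[1]-P[2])[:2]
    return P.mean(0),np.arctan2(ax[1],ax[0]),np.arctan2(-ay[0],ay[1]),np.round(lens,1)
if __name__=="__main__":
    R=rect(px2w(f,c([(540,75),(710,105),(660,394),(488,363)]),.054)); print("reader",R)
    for n,L in(("plate",[(75,49),(331,83),(308,252),(43,222)]),("spots",[(95,77),(298,103),(277,226),(75,198)])):
        P=rect(px2w(f,c(L),.016)); print(n,P)
        a=R[1]; d=(P[0]-R[0])[:2]; print(" rel",d@[np.cos(a),np.sin(a)],d@[-np.sin(a),np.cos(a)],P[1]-a)
    print("stop",px2w(f,c([(750,148),(710,385)]),.012),"tips",px2w(f,c([(487,85),(434,350)]),.014))
    a=R[1]
    for p in np.r_[px2w(f,c([(750,148),(710,385)]),.012),px2w(f,c([(487,85),(434,350)]),.014)]:
        d=(p-R[0])[:2]; print(d@[np.cos(a),np.sin(a)],d@[-np.sin(a),np.cos(a)])
    for n,uv,z in(("jar",(370,336),.05),("bottlecap",(371,110),.13)): print(n,px2w(f,uv,z))
    g=pickle.load(open("scene0.pkl","rb")); 
    print("chk scene px",w2px(g,[[*R[0][:2],.054],[*P[0][:2],.016]]))
E
python3 fr.py
```

```text
reader (array([ 0.55831504, -0.13051661,  0.054     ]), np.float64(-1.738086060972249), np.float64(-1.736875367227049), array([ 77.4, 131.3,  76.9, 131.1]))
plate (array([0.59986377, 0.06098137, 0.016     ]), np.float64(-1.6849509042549498), np.float64(-1.6945788966058928), array([122.6,  80.3, 125.2,  83.3]))
 rel -0.19574290905199918 0.009082257393125306 0.05313515671729929
spots (array([0.59995277, 0.06227973, 0.016     ]), np.float64(-1.695168847327801), np.float64(-1.7013509784239456), array([97. , 58.8, 95.9, 58. ]))
 rel -0.1970379693848967 0.008953831503941948 0.042917213644448005
stop [[ 0.60472647 -0.20191257  0.012     ]
 [ 0.49325492 -0.1831497   0.012     ]] tips [[ 0.63295141 -0.07799503  0.014     ]
 [ 0.50813915 -0.05533747  0.014     ]]
0.06267125702834643 0.05765169011227701
0.06273150122679054 -0.05538789692266725
-0.0642161083510441 0.06484902292757863
-0.06577480890415076 -0.06199353697740716
jar [[ 0.36347262 -0.2196436   0.05      ]]
bottlecap [[ 0.76339595 -0.21298491  0.13      ]]
chk scene px [[314.57560652 241.92293582]
 [390.46326141 218.73635206]]
```

Call:
{"op": "arm_command", "data": {
  "moves": [
    {"grip": 0, "wz": 0.142},
    {"grip": 0, "wz": 0.142},
    {"grip": 0, "wz": 0.142},
    {"grip": 0, "wz": 0.142},
    {"grip": 0, "wz": 0.142},
    {"grip": 0, "wz": 0.142},
    {"grip": 0, "wz": 0.142},
    {"grip": 0, "wz": 0.142},
    {"grip": 0, "wz": 0.142},
    {"grip": 0, "wz": 0.143},
    {"grip": 0}
  ]
}}

```text
schema error: expected keys grip, dx, dy, dz, wx, wy, wz
```

```bash
cat > st.py <<'E'
import numpy as np
from station import env
from scipy.spatial.transform import Rotation as Ro
A=-1.738; O=np.array([.5583,-.1305]); RR=np.array([[np.cos(A),-np.sin(A)],[np.sin(A),np.cos(A)]])
def show():
    s=env.sense(); R=Ro.from_quat(s["eef_rot"]).as_matrix()
    r=RR.T@(s["position"][:2]-O)
    yaw=np.arctan2(R[1,0],R[0,0])-(A+np.pi)
    print("t",s["t"],"pos",s["position"].round(4),"reader xy",r.round(4),"yawerr",round(yaw,4),"z-axis",R[:,2].round(4),"F",s["force"].round(2),"open",s["opening"],"tips",env.tips_ahead)
    return s,R
def to(x,y,z):
    s,R=show(); p=np.r_[RR@[x,y]+O,z]; print("tool shift",(R.T@(p-s["position"])).round(4))
E
python3 -c "
from st import *
to(-.305,.009,.16)"
```

```text
t 0.1 pos [0.2024 0.6173 0.303 ] reader xy [-0.6781 -0.4754] yawerr 1.4212 z-axis [-4.0e-04 -1.6e-03 -1.0e+00] F [-0.55  0.08  0.4 ] open 1.0039700749560219 tips 0.0726
tool shift [-0.5345 -0.2965  0.1436]
```

Call:
{"op": "arm_command", "data": {
  "moves": [
    {"grip": 0, "dx": 0, "dy": 0, "dz": 0, "wx": 0, "wy": 0, "wz": 0.142},
    {"grip": 0, "dx": 0, "dy": 0, "dz": 0, "wx": 0, "wy": 0, "wz": 0.142},
    {"grip": 0, "dx": 0, "dy": 0, "dz": 0, "wx": 0, "wy": 0, "wz": 0.142},
    {"grip": 0, "dx": 0, "dy": 0, "dz": 0, "wx": 0, "wy": 0, "wz": 0.142},
    {"grip": 0, "dx": 0, "dy": 0, "dz": 0, "wx": 0, "wy": 0, "wz": 0.142},
    {"grip": 0, "dx": 0, "dy": 0, "dz": 0, "wx": 0, "wy": 0, "wz": 0.142},
    {"grip": 0, "dx": 0, "dy": 0, "dz": 0, "wx": 0, "wy": 0, "wz": 0.142},
    {"grip": 0, "dx": 0, "dy": 0, "dz": 0, "wx": 0, "wy": 0, "wz": 0.142},
    {"grip": 0, "dx": 0, "dy": 0, "dz": 0, "wx": 0, "wy": 0, "wz": 0.142},
    {"grip": 0, "dx": 0, "dy": 0, "dz": 0, "wx": 0, "wy": 0, "wz": 0.143},
    {"grip": 0, "dx": 0, "dy": 0, "dz": 0, "wx": 0, "wy": 0, "wz": 0}
  ]
}}

```text
t: 1.2
position: [0.2023, 0.6175, 0.3033]
eef_rot: [0.764, 0.646, -0.0, 0.0]
force: [-0.2, 0.1, -0.2]
opening: 0.501
finger_force: 0.0
```

```bash
python3 -c "
from st import *
to(-.305,.009,.16)"
```

```text
t 1.2 pos [0.2023 0.6175 0.3033] reader xy [-0.6783 -0.4755] yawerr -0.0 z-axis [ 2.0e-04 -1.1e-03 -1.0e+00] F [-0.24  0.08 -0.24] open 0.5010528961150278 tips 0.0726
tool shift [-0.3731  0.4845  0.1439]
```

Call:
{"op": "arm_command", "data": {
  "moves": [
    {"grip": 0, "dx": -0.0266, "dy": 0.0346, "dz": 0.01, "wx": 0, "wy": 0, "wz": 0},
    {"grip": 0, "dx": -0.0266, "dy": 0.0346, "dz": 0.01, "wx": 0, "wy": 0, "wz": 0},
    {"grip": 0, "dx": -0.0266, "dy": 0.0346, "dz": 0.01, "wx": 0, "wy": 0, "wz": 0},
    {"grip": 0, "dx": -0.0266, "dy": 0.0346, "dz": 0.01, "wx": 0, "wy": 0, "wz": 0},
    {"grip": 0, "dx": -0.0266, "dy": 0.0346, "dz": 0.01, "wx": 0, "wy": 0, "wz": 0},
    {"grip": 0, "dx": -0.0266, "dy": 0.0346, "dz": 0.01, "wx": 0, "wy": 0, "wz": 0},
    {"grip": 0, "dx": -0.0266, "dy": 0.0346, "dz": 0.01, "wx": 0, "wy": 0, "wz": 0},
    {"grip": 0, "dx": -0.0266, "dy": 0.0346, "dz": 0.01, "wx": 0, "wy": 0, "wz": 0},
    {"grip": 0, "dx": -0.0266, "dy": 0.0346, "dz": 0.01, "wx": 0, "wy": 0, "wz": 0},
    {"grip": 0, "dx": -0.0266, "dy": 0.0346, "dz": 0.01, "wx": 0, "wy": 0, "wz": 0},
    {"grip": 0, "dx": -0.0266, "dy": 0.0346, "dz": 0.01, "wx": 0, "wy": 0, "wz": 0},
    {"grip": 0, "dx": -0.0266, "dy": 0.0346, "dz": 0.01, "wx": 0, "wy": 0, "wz": 0},
    {"grip": 0, "dx": -0.0266, "dy": 0.0346, "dz": 0.01, "wx": 0, "wy": 0, "wz": 0},
    {"grip": 0, "dx": -0.0266, "dy": 0.0346, "dz": 0.01, "wx": 0, "wy": 0, "wz": 0},
    {"grip": 0, "dx": 0, "dy": 0, "dz": 0, "wx": 0, "wy": 0, "wz": 0},
    {"grip": 0, "dx": 0, "dy": 0, "dz": 0, "wx": 0, "wy": 0, "wz": 0}
  ]
}}

```text
t: 2.8
position: [0.6185, 0.1683, 0.1631]
eef_rot: [0.764, 0.646, -0.001, -0.0]
force: [-0.7, 0.3, 0.0]
opening: 0.498
finger_force: 0.0
```

```bash
python3 -c "
from st import *
import cv2
to(-.305,.009,.08)
for n in('wrist','top'):
    f=env.grab_frame(n); cv2.imwrite(f'pics/{n}1.png',f['image'])
"
```

```text
t 2.8 pos [0.6185 0.1683 0.1631] reader xy [-0.3046  0.0096] yawerr -0.0 z-axis [-1.3e-03 -6.0e-04 -1.0e+00] F [-0.74  0.27  0.05] open 0.49786314949245525 tips 0.0726
tool shift [ 0.0004 -0.0005  0.0831]
```

View pics/wrist1.png

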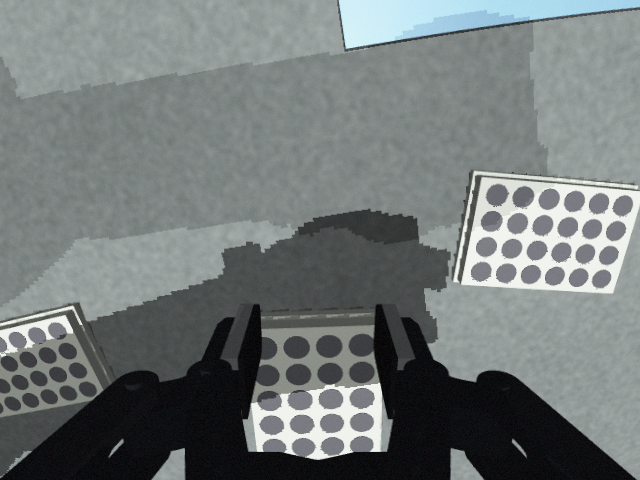

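The wrist view shows the plate's rear edge at row ~315 between the half-open fingers. The decoys are well to the sides, at (550,235) and (45,360). I'll check the rear edge against the top-view fix.

```bash
python3 -c "
from st import *
from h import *
f=env.grab_frame('wrist')
for p in px2w(f,[(262,318),(372,313)],.016): print((RR.T@(p[:2]-O)).round(4))
s=env.sense();R=Ro.from_quat(s['eef_rot']).as_matrix()
for x in(-.011,.011): print(w2px(f,s['position']+R@[x,.021,.06]),w2px(f,s['position']+R@[x,-.021,.06]),w2px(f,s['position']+R@[x,-.021,.0726]))
"
```

```text
[-0.2668 -0.0249]
[-0.2703  0.0387]
[[377.37795289 364.62051472]] [[261.13473127 364.62938472]] [[265.1668376  345.40488685]]
[[380.48710795 310.51763521]] [[258.07630339 310.55141515]] [[262.57933495 294.34333371]]
```

Call:
{"op": "arm_command", "data": {
  "moves": [
    {"grip": 0, "dx": 0, "dy": 0, "dz": 0.03, "wx": 0, "wy": 0, "wz": 0},
    {"grip": 0, "dx": 0, "dy": 0, "dz": 0.03, "wx": 0, "wy": 0, "wz": 0},
    {"grip": 0, "dx": 0, "dy": 0, "dz": 0.016, "wx": 0, "wy": 0, "wz": 0},
    {"grip": 0, "dx": 0, "dy": 0, "dz": 0.008, "wx": 0, "wy": 0, "wz": 0},
    {"grip": 0, "dx": 0, "dy": 0, "dz": 0, "wx": 0, "wy": 0, "wz": 0},
    {"grip": 0, "dx": 0, "dy": 0, "dz": 0, "wx": 0, "wy": 0, "wz": 0}
  ]
}}

```text
t: 3.55
position: [0.6189, 0.1703, 0.0809]
eef_rot: [0.763, 0.646, 0.001, 0.0]
force: [0.2, 0.1, -0.8]
opening: 0.5
finger_force: 0.0
```

```bash
python3 -c "
from st import *
from h import *
show()
f=env.grab_frame('wrist'); cv2.imwrite('pics/w2.png',f['image'])"
```

```text
t 3.55 pos [0.6189 0.1703 0.0809] reader xy [-0.3067  0.0097] yawerr 0.0007 z-axis [ 1.6e-03  5.0e-04 -1.0e+00] F [ 0.24  0.06 -0.8 ] open 0.5003655529482451 tips 0.0726
```

View pics/w2.png

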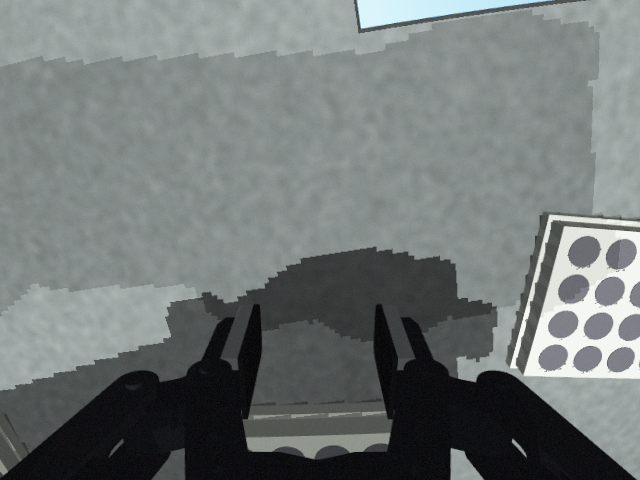

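Call:
{"op": "arm_command", "data": {
  "moves": [
    {"grip": 0, "dx": 0, "dy": 0, "dz": 0.005, "wx": 0, "wy": 0, "wz": 0},
    {"grip": 0, "dx": 0, "dy": 0, "dz": 0, "wx": 0, "wy": 0, "wz": 0},
    {"grip": 0, "dx": -0.01, "dy": 0, "dz": 0, "wx": 0, "wy": 0, "wz": 0},
    {"grip": 0, "dx": -0.01, "dy": 0, "dz": 0, "wx": 0, "wy": 0, "wz": 0},
    {"grip": 0, "dx": -0.006, "dy": 0, "dz": 0, "wx": 0, "wy": 0, "wz": 0},
    {"grip": 0, "dx": -0.004, "dy": 0, "dz": 0, "wx": 0, "wy": 0, "wz": 0},
    {"grip": 0, "dx": -0.004, "dy": 0, "dz": 0, "wx": 0, "wy": 0, "wz": 0},
    {"grip": 0, "dx": -0.004, "dy": 0, "dz": 0, "wx": 0, "wy": 0, "wz": 0},
    {"grip": 0, "dx": -0.004, "dy": 0, "dz": 0, "wx": 0, "wy": 0, "wz": 0},
    {"grip": 0, "dx": -0.006, "dy": 0, "dz": 0, "wx": 0, "wy": 0, "wz": 0},
    {"grip": 0, "dx": 0, "dy": 0, "dz": 0, "wx": 0, "wy": 0, "wz": 0}
  ]
}}

```text
t: 4.7
position: [0.6102, 0.1214, 0.0749]
eef_rot: [0.764, 0.645, -0.0, 0.0]
force: [-0.7, 0.3, 0.1]
opening: 0.501
finger_force: 0.0
```

```bash
python3 -c "
from st import *
from h import *
show()
f=env.grab_frame('top'); cv2.imwrite('pics/t2.png',cv2.resize(f['image'][165:295,140:370],None,fx=3.4,fy=3.4,interpolation=cv2.INTER_CUBIC))"
```

```text
t 4.7 pos [0.6102 0.1214 0.0749] reader xy [-0.257   0.0092] yawerr -0.001 z-axis [-2.e-04 -6.e-04 -1.e+00] F [-0.72  0.31  0.08] open 0.5013939792162138 tips 0.0726
```

View pics/t2.png

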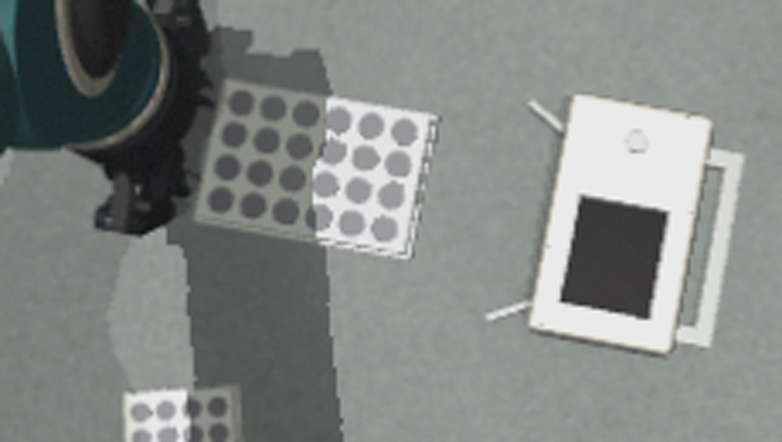

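The plate is pushed square, with spot corners at (240,103), (404,132), (384,229) and (221,200) in the crop. The lane ahead is clear.

```bash
cat > pl.py <<'E'
from st import *
from h import *
from fr import rect
def plate(f,L,ox,oy,k):
    P=rect(px2w(f,[(ox+(x+.5)/k-.5,oy+(y+.5)/k-.5) for x,y in L],.016)); print((RR.T@(P[0][:2]-O)).round(4),P[1]-A,P[2]-A,P[3])
E
python3 -c "
from pl import *
import pickle
plate(pickle.load(open('top0.pkl','rb')),[(240,103),(404,132),(384,229),(221,200)],140,165,3.4)"
```

```text
[-0.1813  0.0059] 7.953677672922765e-05 0.0024780729223459197 [97.3 57.5 96.  57.6]
```

Call:
{"op": "arm_command", "data": {
  "moves": [
    {"grip": 0, "dx": -0.005, "dy": 0, "dz": 0, "wx": 0, "wy": 0, "wz": 0},
    {"grip": 0, "dx": -0.005, "dy": -0.0006, "dz": 0, "wx": 0, "wy": 0, "wz": 0},
    {"grip": 0, "dx": -0.005, "dy": -0.0006, "dz": 0, "wx": 0, "wy": 0, "wz": 0},
    {"grip": 0, "dx": -0.005, "dy": -0.0006, "dz": 0, "wx": 0, "wy": 0, "wz": 0},
    {"grip": 0, "dx": -0.005, "dy": -0.0006, "dz": 0, "wx": 0, "wy": 0, "wz": 0},
    {"grip": 0, "dx": -0.005, "dy": -0.0006, "dz": 0, "wx": 0, "wy": 0, "wz": 0},
    {"grip": 0, "dx": -0.005, "dy": -0.0006, "dz": 0, "wx": 0, "wy": 0, "wz": 0},
    {"grip": 0, "dx": -0.005, "dy": -0.0006, "dz": 0, "wx": 0, "wy": 0, "wz": 0},
    {"grip": 0, "dx": -0.005, "dy": -0.0006, "dz": 0, "wx": 0, "wy": 0, "wz": 0},
    {"grip": 0, "dx": -0.005, "dy": -0.0006, "dz": 0, "wx": 0, "wy": 0, "wz": 0},
    {"grip": 0, "dx": -0.003, "dy": 0, "dz": 0, "wx": 0, "wy": 0, "wz": 0},
    {"grip": 0, "dx": 0, "dy": 0, "dz": 0, "wx": 0, "wy": 0, "wz": 0}
  ]
}}

```text
t: 5.95
position: [0.5961, 0.0704, 0.075]
eef_rot: [0.764, 0.645, -0.0, 0.0]
force: [0.5, 0.0, 0.6]
opening: 0.5
finger_force: 0.0
```

```bash
python3 -c "
from pl import *
show()
f=env.grab_frame('top'); cv2.imwrite('pics/t3.png',cv2.resize(f['image'][165:295,170:370],None,fx=4,fy=4,interpolation=cv2.INTER_CUBIC))"
```

```text
t 5.95 pos [0.5961 0.0704 0.075 ] reader xy [-0.2044  0.0038] yawerr -0.0007 z-axis [-0.e+00 -3.e-04 -1.e+00] F [0.46 0.04 0.64] open 0.49962705281022735 tips 0.0726
```

View pics/t3.png

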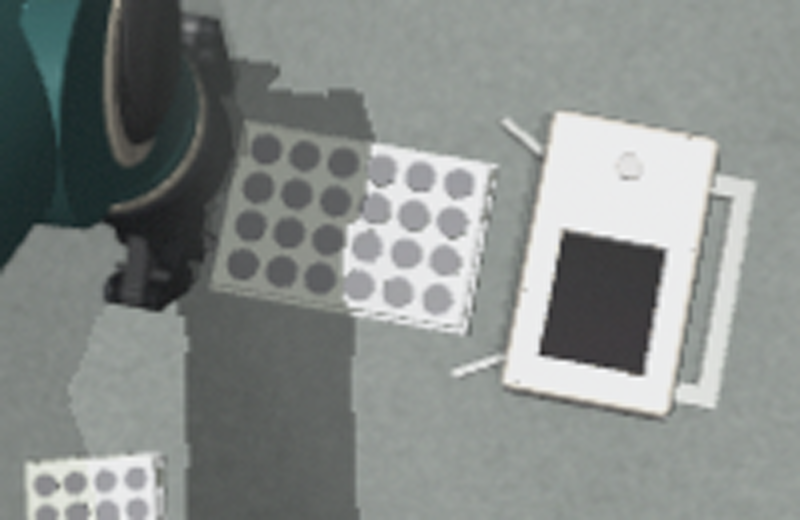

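The plate is at the guides: spot corners (266,150), (459,184), (437,299), (242,265), and guide tips (505,122), (455,374).

```bash
python3 -c "
from pl import *
import pickle
f=pickle.load(open('top0.pkl','rb'))
plate(f,[(266,150),(459,184),(437,299),(242,265)],170,165,4)
q=lambda x,y,z:(RR.T@(px2w(f,(170+(x+.5)/4-.5,165+(y+.5)/4-.5),z)[0,:2]-O)).round(4)
print(q(505,120,.014),q(453,375,.014),q(755,182,.012),q(714,407,.012))"
```

```text
[-0.1283  0.0007] 0.0025594794457370895 -0.003911502108728593 [96.6 57.6 96.8 57.9]
[-0.0637  0.0654] [-0.0658 -0.0628] [0.0631 0.0572] [ 0.0617 -0.0557]
```

Call:
{"op": "arm_command", "data": {
  "moves": [
    {"grip": 0, "dx": -0.006, "dy": 0, "dz": 0, "wx": 0, "wy": 0, "wz": 0},
    {"grip": 0, "dx": -0.006, "dy": 0, "dz": 0, "wx": 0, "wy": 0, "wz": 0},
    {"grip": 0, "dx": -0.006, "dy": 0, "dz": 0, "wx": 0, "wy": 0, "wz": 0},
    {"grip": 0, "dx": -0.006, "dy": 0, "dz": 0, "wx": 0, "wy": 0, "wz": 0},
    {"grip": 0, "dx": -0.006, "dy": 0, "dz": 0, "wx": 0, "wy": 0, "wz": 0},
    {"grip": 0, "dx": -0.006, "dy": 0, "dz": 0, "wx": 0, "wy": 0, "wz": 0},
    {"grip": 0, "dx": -0.006, "dy": 0, "dz": 0, "wx": 0, "wy": 0, "wz": 0},
    {"grip": 0, "dx": -0.006, "dy": 0, "dz": 0, "wx": 0, "wy": 0, "wz": 0},
    {"grip": 0, "dx": -0.006, "dy": 0, "dz": 0, "wx": 0, "wy": 0, "wz": 0},
    {"grip": 0, "dx": 0, "dy": 0, "dz": 0, "wx": 0, "wy": 0, "wz": 0}
  ]
}}

```text
t: 7.0
position: [0.587, 0.0164, 0.0749]
eef_rot: [0.764, 0.645, -0.0, 0.0]
force: [-0.5, -0.8, -0.5]
opening: 0.501
finger_force: 0.0
```

```bash
python3 -c "
from pl import *
show()
f=env.grab_frame('top'); cv2.imwrite('pics/t4.png',cv2.resize(f['image'][165:295,170:370],None,fx=4,fy=4,interpolation=cv2.INTER_CUBIC))"
```

```text
t 7.0 pos [0.587  0.0164 0.0749] reader xy [-0.1497  0.0038] yawerr -0.0015 z-axis [-1.e-04 -8.e-04 -1.e+00] F [-0.54 -0.76 -0.49] open 0.5012211206472588 tips 0.0726
```

View pics/t4.png

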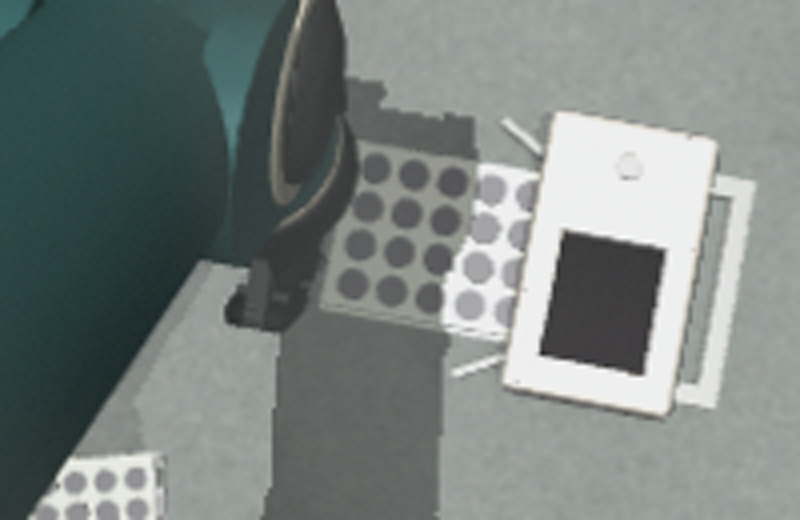

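The plate is under the bridge, centred between the guides, with its leading spots hidden at column ~520. I'll keep going straight.

Call:
{"op": "arm_command", "data": {
  "moves": [
    {"grip": 0, "dx": -0.006, "dy": 0, "dz": 0, "wx": 0, "wy": 0, "wz": 0},
    {"grip": 0, "dx": -0.006, "dy": 0, "dz": 0, "wx": 0, "wy": 0, "wz": 0},
    {"grip": 0, "dx": -0.006, "dy": 0, "dz": 0, "wx": 0, "wy": 0, "wz": 0},
    {"grip": 0, "dx": -0.006, "dy": 0, "dz": 0, "wx": 0, "wy": 0, "wz": 0},
    {"grip": 0, "dx": -0.006, "dy": 0, "dz": 0, "wx": 0, "wy": 0, "wz": 0},
    {"grip": 0, "dx": -0.006, "dy": 0, "dz": 0, "wx": 0, "wy": 0, "wz": 0},
    {"grip": 0, "dx": -0.006, "dy": 0, "dz": 0, "wx": 0, "wy": 0, "wz": 0},
    {"grip": 0, "dx": -0.006, "dy": 0, "dz": 0, "wx": 0, "wy": 0, "wz": 0},
    {"grip": 0, "dx": -0.004, "dy": 0, "dz": 0, "wx": 0, "wy": 0, "wz": 0},
    {"grip": 0, "dx": 0, "dy": 0, "dz": 0, "wx": 0, "wy": 0, "wz": 0}
  ]
}}

```text
t: 8.05
position: [0.5784, -0.0343, 0.0749]
eef_rot: [0.764, 0.645, -0.0, 0.0]
force: [-2.0, -0.3, -0.5]
opening: 0.5
finger_force: 0.0
```

```bash
python3 -c "
from st import *
show()"
```

```text
t 8.05 pos [ 0.5784 -0.0343  0.0749] reader xy [-0.0982  0.0038] yawerr -0.001 z-axis [ 0.e+00 -4.e-04 -1.e+00] F [-2.01 -0.31 -0.5 ] open 0.4996679025732684 tips 0.0726
```

Call:
{"op": "arm_command", "data": {
  "moves": [
    {"grip": 0, "dx": -0.002, "dy": 0, "dz": 0, "wx": 0, "wy": 0, "wz": 0},
    {"grip": 0, "dx": -0.002, "dy": 0, "dz": 0, "wx": 0, "wy": 0, "wz": 0},
    {"grip": 0, "dx": -0.002, "dy": 0, "dz": 0, "wx": 0, "wy": 0, "wz": 0},
    {"grip": 0, "dx": -0.002, "dy": 0, "dz": 0, "wx": 0, "wy": 0, "wz": 0},
    {"grip": 0, "dx": 0, "dy": 0, "dz": 0, "wx": 0, "wy": 0, "wz": 0}
  ]
}}

```text
t: 8.55
position: [0.5771, -0.0416, 0.0749]
eef_rot: [0.764, 0.646, -0.0, 0.0]
force: [-0.6, 0.4, 0.5]
opening: 0.504
finger_force: 0.0
```

Call:
{"op": "arm_command", "data": {
  "moves": [
    {"grip": 0, "dx": -0.001, "dy": 0, "dz": 0, "wx": 0, "wy": 0, "wz": 0},
    {"grip": 0, "dx": -0.001, "dy": 0, "dz": 0, "wx": 0, "wy": 0, "wz": 0},
    {"grip": 0, "dx": 0, "dy": 0, "dz": 0, "wx": 0, "wy": 0, "wz": 0}
  ]
}}

```text
t: 8.85
position: [0.5768, -0.0433, 0.0749]
eef_rot: [0.764, 0.646, -0.0, 0.0]
force: [0.7, 0.4, -0.1]
opening: 0.5
finger_force: 0.1
```

```bash
python3 -c "
from st import *
show()"
```

```text
t 8.85 pos [ 0.5768 -0.0433  0.0749] reader xy [-0.089   0.0038] yawerr 0.0 z-axis [ 1.e-04 -1.e-04 -1.e+00] F [ 0.68  0.38 -0.12] open 0.5002130313594271 tips 0.0726
```

Plate x is about -0.013, with no stop contact yet. I'll press on in 1 mm rows.

Call:
{"op": "arm_command", "data": {
  "moves": [
    {"grip": 0, "dx": -0.001, "dy": 0, "dz": 0, "wx": 0, "wy": 0, "wz": 0},
    {"grip": 0, "dx": -0.001, "dy": 0, "dz": 0, "wx": 0, "wy": 0, "wz": 0},
    {"grip": 0, "dx": 0, "dy": 0, "dz": 0, "wx": 0, "wy": 0, "wz": 0}
  ]
}}

```text
t: 9.15
position: [0.5767, -0.0449, 0.0749]
eef_rot: [0.764, 0.646, 0.0, 0.0]
force: [0.7, 1.3, -0.3]
opening: 0.498
finger_force: 0.8
```

Call:
{"op": "arm_command", "data": {
  "moves": [
    {"grip": 0, "dx": -0.001, "dy": 0, "dz": 0, "wx": 0, "wy": 0, "wz": 0},
    {"grip": 0, "dx": 0, "dy": 0, "dz": 0, "wx": 0, "wy": 0, "wz": 0}
  ]
}}

```text
t: 9.35
position: [0.5767, -0.0451, 0.075]
eef_rot: [0.763, 0.646, 0.001, -0.0]
force: [1.3, 3.9, -0.3]
opening: 0.497
finger_force: 2.5
```

```bash
python3 -c "
from st import *
show()"
```

```text
t 9.35 pos [ 0.5767 -0.0451  0.075 ] reader xy [-0.0873  0.004 ] yawerr 0.0007 z-axis [ 7.0e-04  1.2e-03 -1.0e+00] F [ 1.28  3.95 -0.29] open 0.4970290093915378 tips 0.0726
```

The arm stalled where the stop should be (force 3.9 N, plate x about -0.0116). One more gentle press, then back off and raise.

Call:
{"op": "arm_command", "data": {
  "moves": [
    {"grip": 0, "dx": -0.001, "dy": 0, "dz": 0, "wx": 0, "wy": 0, "wz": 0},
    {"grip": 0, "dx": 0, "dy": 0, "dz": 0, "wx": 0, "wy": 0, "wz": 0},
    {"grip": 0, "dx": 0.004, "dy": 0, "dz": 0, "wx": 0, "wy": 0, "wz": 0},
    {"grip": 0, "dx": 0.01, "dy": 0, "dz": 0, "wx": 0, "wy": 0, "wz": 0},
    {"grip": 0, "dx": 0.02, "dy": 0, "dz": 0, "wx": 0, "wy": 0, "wz": 0},
    {"grip": 0, "dx": 0.03, "dy": 0, "dz": 0, "wx": 0, "wy": 0, "wz": 0},
    {"grip": 0, "dx": 0, "dy": 0, "dz": -0.03, "wx": 0, "wy": 0, "wz": 0},
    {"grip": 0, "dx": 0.02, "dy": 0, "dz": -0.04, "wx": 0, "wy": 0, "wz": 0},
    {"grip": 0, "dx": 0.04, "dy": 0, "dz": -0.04, "wx": 0, "wy": 0, "wz": 0},
    {"grip": 0, "dx": 0.04, "dy": 0, "dz": -0.03, "wx": 0, "wy": 0, "wz": 0},
    {"grip": 0, "dx": 0.03, "dy": 0, "dz": 0, "wx": 0, "wy": 0, "wz": 0},
    {"grip": 0, "dx": 0, "dy": 0, "dz": 0, "wx": 0, "wy": 0, "wz": 0},
    {"grip": 0, "dx": 0, "dy": 0, "dz": 0, "wx": 0, "wy": 0, "wz": 0}
  ]
}}

```text
t: 10.65
position: [0.6072, 0.14, 0.2099]
eef_rot: [0.763, 0.646, -0.001, 0.0]
force: [-0.3, -0.0, -0.4]
opening: 0.499
finger_force: 0.0
```

```bash
python3 -c "
from pl import *
show()
f=env.grab_frame('top'); cv2.imwrite('pics/t5.png',cv2.resize(f['image'][175:285,240:370],None,fx=5,fy=5,interpolation=cv2.INTER_CUBIC))"
```

```text
t 10.65 pos [0.6072 0.14   0.2099] reader xy [-0.2749  0.0032] yawerr 0.0018 z-axis [-7.0e-04 -1.1e-03 -1.0e+00] F [-0.29 -0.04 -0.36] open 0.49885479453839365 tips 0.0726
```

View pics/t5.png

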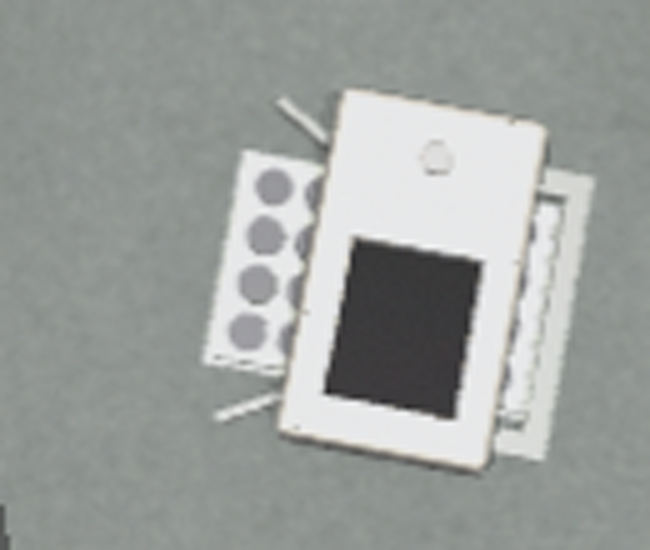

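The plate touches the stop bar along its whole front edge. Its rear spots run from (274,187) to (248,331), parallel to the bridge. One numeric check, then hand in if it holds.

```bash
python3 -c "
from pl import *
import pickle
f=pickle.load(open('top0.pkl','rb'))
P=[(RR.T@(px2w(f,(240+(x+.5)/5-.5,175+(y+.5)/5-.5),.016)[0,:2]-O)) for x,y in [(274,187),(248,331)]]
c=(P[0]+P[1])/2+[.0483,0]; d=P[0]-P[1]; ang=np.arctan2(-d[0],d[1])
print(c,ang)
if -.0165<c[0]<-.006 and abs(c[1])<.005 and abs(ang)<.04: print(env.close_job())
"
```

```text
[-0.01164382  0.00165061] 0.005620934060302264
the job is handed in; nothing more can be done
None
```

The plate was pushed home against the stop, and the job was handed in. The last picture put its centre at reader x = -11.6 mm, y = +1.7 mm, and 0.006 rad off square. The gripper was clear of everything, but no verdict came back.

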